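Rebuild the small sample filter on its spindle

ROBOT

A 7-joint arm with a two-finger parallel gripper is mounted at the origin on the work surface. World frame = base frame: x ahead of the robot, y to its left, z up, the work surface at z = 0. Lengths are in m, angles in degrees, forces in N, time in s.
With the tool pointing down it reaches from about 0.425 to 0.875 m from the base axis. Payload 4.7 kg.
Tool frame: the origin (TCP) lies between the finger pads; the fingertips stand 19 mm ahead of it and the grasp point (between the pads) is the TCP; x points along the fingers, z is the direction in which the jaws open and shut, and the axes are right-handed (so a half turn about x gives the same grasp; the last joint's range is limited). The gripper opens to 87 mm and grips with 3 to 60 N. Pads are 19 mm wide; open, the fingers measure 117 mm over their backs; the gripper's body (75 mm by 190 mm) begins 51 mm behind the grasp point.
Start: joints at [72.657, 18.392, -4.016, 83.108, 1.295, 78.541, -3.26], TCP at [0.202, -0.618, 0.242] pointing down, gripper open.
Joint ranges: [-163.93, 163.93], [-17.29, 119.83], [-79.2, 71.16], [3.27, 140.29], [-89.18, 269.18], [5.43, 117.66], [-154.24, 154.24]. Speed limits (degrees/s): [147.25, 147.25, 180, 180, 180, 180, 180].

INTERFACE

Orientations are given as [roll, pitch, yaw] about the fixed x, y, z axes, in that order (R = Rz(yaw) Ry(pitch) Rx(roll)).
In Python, from cell import monitor, read_camera, camera_model, env, regions_of gives the robot as it stands. The module is installed in compiled form; this text tells all that it offers.
- The arm moves only by the tool step_arm, never from a script. Its argument "deltas" is a list of rows, each a list of 5 numbers: the gripper's target within -1 to 1 (fully open at 1, half-way at 0, shut at -1), then the shift along the tool's x, y, z in m, then the turn about the tool's x in degrees. A call has 1 to 12 rows; each row is the pose to reach, as a shift and turn from the pose commanded when the call began, along the tool's axes at that moment; what a row does not reach only later rows make up. A row lasts 1/8 s, in which the tool goes at most 62.5 mm and 10.7 degrees, less where a joint would pass 70% of its speed; a pose out of reach is approached as far as the arm can. A call with a gripper value outside its range is refused whole. The fingers move at their own pace and stop on an object; "newtons" is the grip in N (left out, the last holds). Time passes only in rows, so rows that repeat a pose let the fingers close. It gives the time, the measured TCP pose, the force and the opening at its end, in the units of the state.
- monitor.get_obs(): the state, without advancing time (a new reading comes with each control period).
- read_camera(name): name is "scene" or "top"; returns (picture, depth): 384x512x3 uint8, red, green, blue; 384x512 float32, m along the optical axis (not along the pixel's ray), 0 where there is no reading.
- camera_model(name): a dict with "fx", "fy", "cx", "cy" (pixels), "xyz" and "attitude" of the camera in the world. Camera axes: x right, y down, z forward; pixel columns grow to the right and rows downward; lengths in m; the calibration is good to about 2 mm. A picture is of the moment at which its call begins. camera_model takes no time and is no camera call.
- env.sign_off(): hands the job in, once; it reports no verdict.
Trained networks look in the newest picture that a camera, given by its name, has taken for a name from the list of things; names that differ only in an ending like _2 or _b are one class to them, and where a whole thing is asked for, a point or a joint stands for the part that bears it (a point fixed in the world has none). Each returns a list of dicts, best first, with "p" (0 to 1); they miss things now and then, are a little off and sometimes report something else, mostly with a low value. They report only what shows in the picture. A call takes as long as a camera call. They do not tell look-alikes from the thing itself.
- regions_of(camera, thing): "pixels" (384x512 bool, what is visible of it) and "pixel" ([column, row] in pixels, amid what is visible of it).
The state is a dict: "time_s": time; "qpos": joint angles; "joint_velocities": joint speeds; "effort": joint torques, N m; "tool_pos": TCP position; "tool_rot": TCP orientation; "force": force on the tool from outside, world axes, zero at the start; "wrist_torque": the same for the moment, N m; "grip_width": finger opening in m.
Only numpy, scipy, OpenCV 4.12 (cv2) and the standard library are available. Lean on these libraries where they do the work, as an engineer would, in place of code of your own. Each camera call takes 0.05 s, during which the arm holds its last target. There are 200 camera calls.

TASK

First swing the lid of the hinged wash cassette up and over past vertical, so that it stays open by itself. Then rebuild the filter on the stand's spindle, from the bottom up: the perforated steel disc, then the black seal ring lifted out of the cassette, then the white slotted cartridge, then the knobbed cap, each lying flat and fully down on the one before. Leave the lid open, and do not knock over the red-lidded specimen jar that stands among the parts.

Things in the scene. Friction and masses are not known exactly. Their poses are not given: they have to be found in the camera images.
- stand: Filter stand, fixed, left or right, the cassette opposite. Grey round foot 88 mm across, 12 mm high; on it a pedestal 38 mm across whose flat top (the seat) is 36 mm above the table; from the seat rises a bare steel spindle 12 mm thick, its tapered tip 89 mm above the table. Origin on the spindle's axis at table height; z up.
- cassette: Hinged wash cassette, fixed. Base 115 (x) by 90 (y) mm, 14 high; mid-base a white seat 36 mm across, 22 mm above the table, with a boss 18 mm wide, 5 high in the seal's hole. Origin on the seat's axis at table height. Own x (yaw up to 0.3 rad) points away from the robot, from tab to hinge. Hinge line parallel to own y at x +52, height 37 mm, on two posts (y +/-34) 40 mm high; sides open.
- lid (a joint): Lid angle: 0 closed, 1.57 upright, stop at 2.0 rad (leaning back beyond the hinge). Free hinge: by its own weight (120 g) it falls shut before vertical, falls open to the stop beyond it. A flat steel frame 98 by 84 mm, 6 mm thick, with a 42 mm round window that shows the seal; closed, its underside is 37 mm above the table.
- lid_tab (a point): Centre of the black tab on the lid's front edge, in the lid's plane, moving with it. Tab 18 mm wide (parallel to the hinge), 10 mm thick, sticks out 33 mm; free space under and beside it. Closed, this point is 119 mm in front of the hinge line, 40 mm above the table. Pinched across its width, it can turn between the fingers as the lid swings.
- seal_mid (a point): Black rubber seal ring, outside diameter 48 mm, hole 24 mm, 12 mm high, 30 g, lying on the cassette's seat under the lid (underside 22 mm above the table). Point at its centre, half-way up; z is its axis.
- disc_mid (a point): Perforated support disc: bright steel, diameter 56 mm, 12 mm high, with an 18 mm centre hole and a circle of small dark dots on top; about 180 g. Lies flat on the table. Point at its centre, half-way up; z is its axis.
- cartridge_mid (a point): Filter cartridge: short white tube with grey slots round its side, outside diameter 40 mm, through hole 18 mm, 22 mm high, 50 g, standing on the table. Point at its centre, half-way up; z is its axis.
- cap_knob (a point): Cap: grey round body 44 mm across and 18 mm high, with a blind bore in its underside (20 mm across, 12 mm deep) that goes over the spindle's tip, and a black knob 24 mm across and 22 mm high on top; 40 mm high in all, 70 g, standing on the table. Point at the knob's centre, 29 mm above the cap's underside; z is its axis.
- jar_mid (a point): Specimen jar with a red lid, 48 mm across, 62 mm high, 90 g, loose, standing among the parts; not to be knocked over. Point at its centre, half-way up. It, the disc, the cartridge and the cap share four places between them, at random.
Not all that is in view belongs to the job. Leave any yellow look-alike of the part that bears seal_mid alone.

How it is judged:
By the outcome, as a careful person would: the job done as asked, in the order asked, and still so for the second after the job is handed in, with the robot touching nothing.
It also fails if it takes over 115 s, if anything falls off the work surface, if the arm or the gripper's body presses on something with over 40 N, if the wrist force passes 120 N, or if a joint passes its speed limit or range.

## Working session

There is one attempt and no reset: what is moved stays moved. The work goes in short steps, Python scripts to look and compute and a tool call to move; the robot and the scene stay as the last step left them, time stands still between calls to the robot, and variables do not carry over. Pictures are saved under pics/ and viewed, about 12 in all and at most 16, crops included, and the job is handed in when it is done.

Besides the shell and the picture viewer there is one more tool, called after ">>>" as name(argument=value, ...) on one line, values as JSON. step_arm: Moves the arm, as the interface text tells. Its arguments: {"type":"object","properties":{"deltas":{"type":"array"},"newtons":{"type":"number"}},"required":["deltas"]}

```bash
mkdir -p pics
cat > h.py <<'E'
import numpy as np, cv2
from scipy.spatial.transform import Rotation as R
from cell import monitor, read_camera, camera_model, env, regions_of
def cam(n):
    m=camera_model(n); a=np.array(m["attitude"],float)
    return m,a
def cloud(n,d):
    m,a=cam(n)
    Rm=a if a.shape==(3,3) else R.from_euler('xyz',a,degrees=True).as_matrix()
    v,u=np.mgrid[:384,:512]
    P=np.stack([(u-m["cx"])/m["fx"]*d,(v-m["cy"])/m["fy"]*d,d],-1)
    return P@Rm.T+np.array(m["xyz"])
def save(n,im): cv2.imwrite("pics/"+n,im[...,::-1])
E
python3 - <<'E'
from h import *
for n in("scene","top"):
    im,d=read_camera(n); save(n+"0.png",im); print(camera_model(n))
    W=cloud(n,d); np.save(n+"0.npy",W)
    for t in("stand","cassette","lid","lid_tab","seal_mid","disc_mid","cartridge_mid","cap_knob","jar_mid"):
        for r in regions_of(n,t)[:3]:
            p=W[r["pixels"]&(d>0)]
            print(n,t,round(r["p"],2),np.round(r["pixel"]),len(p),np.round(np.median(p,0),3) if len(p) else'',np.round(p.min(0),3),np.round(p.max(0),3))
print(monitor.get_obs())
E
```

```text
{'fx': 396.85503002076547, 'fy': 396.85503002076547, 'cx': 257.75114748114635, 'cy': 191.19387990726398, 'xyz': array([1.05061763, 0.60791273, 0.63748021]), 'attitude': array([-126.3284975 ,   -0.46282651,  139.75763219])}
scene stand 0.71 [306. 247.] 998 [0.562 0.191 0.012] [ 0.506  0.141 -0.   ] [0.596 0.227 0.088]
scene cassette 0.83 [211. 173.] 1235 [ 0.554 -0.171  0.039] [ 0.459 -0.292 -0.001] [ 0.605 -0.138  0.047]
scene cassette 0.17 [278. 199.] 263 [0.479 0.017 0.011] [ 0.451 -0.023 -0.004] [0.504 0.043 0.014]
scene lid 0.81 [214. 160.] 651 [ 0.542 -0.183  0.042] [ 0.462 -0.287  0.006] [ 0.598 -0.142  0.047]
scene lid 0.36 [226. 227.] 249 [0.65  0.025 0.019] [ 0.616 -0.021 -0.002] [0.669 0.041 0.024]
scene lid_tab 0.56 [210. 170.] 668 [ 0.542 -0.182  0.042] [ 0.459 -0.236  0.013] [ 0.598 -0.142  0.047]
scene seal_mid 0.43 [210. 167.] 36 [ 0.533 -0.199  0.033] [ 0.523 -0.207  0.026] [ 0.55  -0.188  0.036]
scene disc_mid 0.77 [280. 199.] 275 [0.479 0.017 0.011] [ 0.448 -0.022 -0.004] [0.504 0.043 0.014]
scene cartridge_mid 0.73 [211. 172.] 1251 [ 0.552 -0.17   0.039] [ 0.431 -0
[... 1945 characters left out ...]
  -0.332  0.068]
{'time_s': 1.0, 'qpos': array([72.65642934, 18.39293364, -4.01678713, 83.10892574,  1.29643291,
       78.54036554, -3.26077315]), 'joint_velocities': array([ 0.03381118, -0.05545389, -0.0891217 , -0.02557515, -0.04021952,
       -0.06352483, -0.12061319]), 'effort': array([-3.42596295e-04, -4.91108394e+01, -4.03525997e-01, -3.12778902e+01,
       -6.38544001e-02,  3.35455430e-02,  3.00047338e-05]), 'tool_pos': array([ 0.20246973, -0.61767405,  0.24156311]), 'tool_rot': array([ -52.80411115,   89.99505043, -124.65155036]), 'force': array([-0.05813485,  0.33968905, -0.4774093 ]), 'wrist_torque': array([-0.013212  , -0.02664104, -0.01296231]), 'grip_width': 0.0869876147315103}
```

Run:
```python
from h import *
a=cv2.imread("pics/top0.png"); cv2.imwrite("pics/topc.png",cv2.resize(a[110:290,80:440],None,fx=2.2,fy=2.2,interpolation=cv2.INTER_CUBIC))
# geometry from clouds
W=np.concatenate([np.load("top0.npy").reshape(-1,3),np.load("scene0.npy").reshape(-1,3)])
im=np.concatenate([cv2.imread("pics/top0.png").reshape(-1,3),cv2.imread("pics/scene0.png").reshape(-1,3)]).astype(int)
src=np.r_[np.zeros(384*512),np.ones(384*512)]
def circ(name,c,r,z0,z1):
  for s in(0,1):
    m=(np.hypot(W[:,0]-c[0],W[:,1]-c[1])<r)&(W[:,2]>z0)&(W[:,2]<z1)&(src==s)
    p=W[m,:2].astype(np.float32)
    if len(p)>5:
        (x,y),q=cv2.minEnclosingCircle(p); print(name,s,len(p),p.mean(0).round(4),(round(x,4),round(y,4)),round(q,4),'z',np.median(W[m,2]).round(4))
circ('spin',(.55,.183),.03,.05,.1)
circ('seat',(.55,.183),.03,.03,.042)
circ('foot',(.55,.183),.06,.008,.018)
circ('disc',(.474,.014),.04,.008,.02)
circ('cart',(.645,.02),.035,.017,.03)
circ('knob',(.405,.357),.04,.032,.05)
circ('capbody',(.405,.357),.04,.012,.025)
circ('jar',(.42,-.35),.05,.055,.075)
# lid top plane
for s in(0,1):
    m=(abs(W[:,0]-.53)<.12)&(abs(W[:,1]+.185)<.09)&(W[:,2]>.033)&(W[:,2]<.055)&(src==s)
    p=W[m,:2].astype(np.float32); print('lid',s,cv2.minAreaRect(p),np.median(W[m,2]))
```

```text
spin 0 28 [0.5483 0.1795] (0.5457, 0.179) 0.0035 z 0.0829
spin 1 82 [0.5555 0.1857] (0.554, 0.1842) 0.0065 z 0.0716
seat 0 107 [0.5474 0.1796] (0.5492, 0.181) 0.0193 z 0.036
seat 1 154 [0.5566 0.1862] (0.5532, 0.1844) 0.0198 z 0.0353
foot 0 539 [0.5477 0.1801] (0.5496, 0.1812) 0.0441 z 0.012
foot 1 622 [0.5608 0.1906] (0.5548, 0.1823) 0.0458 z 0.0114
disc 0 254 [0.4717 0.0128] (0.4718, 0.0123) 0.0279 z 0.0123
disc 1 210 [0.477  0.0168] (0.4758, 0.0167) 0.0291 z 0.0112
cart 0 114 [0.6439 0.0177] (0.6443, 0.0177) 0.02 z 0.0219
cart 1 147 [0.6491 0.0215] (0.6484, 0.0198) 0.0206 z 0.0212
knob 0 62 [0.4021 0.3569] (0.4021, 0.3577) 0.0122 z 0.0397
knob 1 95 [0.4076 0.3612] (0.4048, 0.3624) 0.0142 z 0.0382
capbody 0 126 [0.4014 0.3534] (0.4016, 0.3579) 0.0223 z 0.0182
capbody 1 179 [0.4126 0.3629] (0.4061, 0.3606) 0.0217 z 0.0172
jar 0 213 [ 0.4184 -0.3556] (0.4174, -0.3565) 0.0228 z 0.0623
jar 1 88 [ 0.4253 -0.3507] (0.4255, -0.3528) 0.0229 z 0.0609
lid 0 ((0.5247412919998169, -0.18971377611160278), (0.08447230607271194, 0.1395595818758011), 84.45366668701172) 0.04280509688528045
lid 1 ((0.529396653175354, -0.18820102512836456), (0.09002123773097992, 0.14215677976608276), 84.68412780761719) 0.04222454642777246
```

View pics/topc.png

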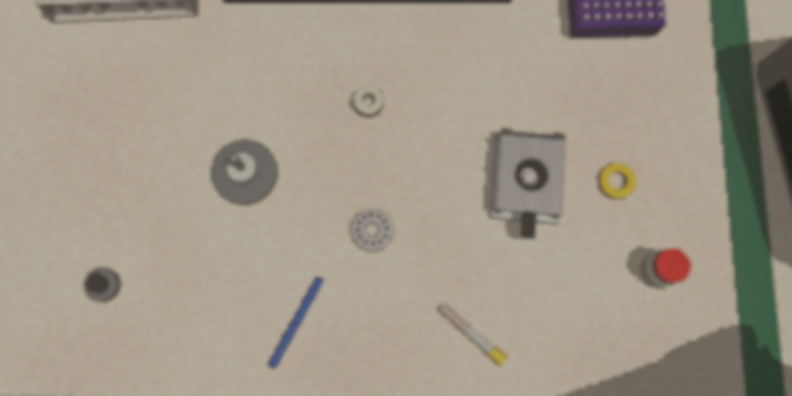

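View pics/scene0.png

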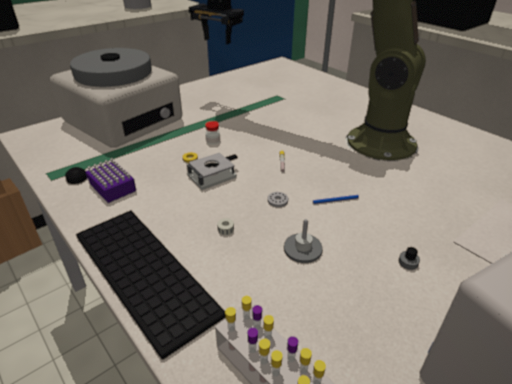

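```bash
cat >> h.py <<'E'
def go(*wps):
    """wps: (x,y,z,jaw_deg or None); prints deltas in the current tool frame"""
    o=monitor.get_obs(); T=R.from_euler('xyz',o["tool_rot"],degrees=True).as_matrix(); p=np.array(o["tool_pos"])
    print("tcp",p.round(4),"jaw",round(np.degrees(np.arctan2(T[1,2],T[0,2])),1),"q7",o["qpos"][6].round(1),"F",np.round(o["force"],1),"w",round(o["grip_width"],4),"t",o["time_s"])
    print("tool y",T[:,1].round(3),"z",T[:,2].round(3))
    for w in wps:
        s=T.T@(np.array(w[:3])-p); a=0
        if w[3] is not None:
            j=np.radians(w[3]); d=T.T@[np.cos(j),np.sin(j),0]; a=(np.degrees(np.arctan2(-d[1],d[2]))+90)%180-90
        print(w,"->",s.round(4),round(a,1))
E
python3 -c "
from h import *
go((.469,-.183,.16,84.5),(.469,-.183,.040,84.5))"
```

```text
tcp [ 0.2025 -0.6177  0.2416] jaw -71.8 q7 -3.3 F [-0.1  0.3 -0.5] w 0.087 t 1.0
tool y [ 0.95   0.312 -0.   ] z [ 0.312 -0.95   0.   ]
(0.469, -0.183, 0.16, 84.5) -> [ 0.0815  0.3887 -0.33  ] 23.7
(0.469, -0.183, 0.04, 84.5) -> [ 0.2015  0.3887 -0.33  ] 23.7
```

>>> step_arm(deltas=[[1,0.01,0.04,-0.034,3],[1,0.02,0.08,-0.068,6],[1,0.03,0.12,-0.102,9],[1,0.04,0.16,-0.136,12],[1,0.05,0.2,-0.17,15],[1,0.06,0.24,-0.204,18],[1,0.07,0.28,-0.238,21],[1,0.08,0.32,-0.272,23.7],[1,0.0815,0.36,-0.306,23.7],[1,0.0815,0.3887,-0.33,23.7],[1,0.0815,0.3887,-0.33,23.7],[1,0.0815,0.3887,-0.33,23.7]])

```text
time_s: 2.5
tool_pos: [0.4687, -0.1837, 0.1601]
tool_rot: [-18.8, 90.0, -114.4]
force: [-0.1, 0.0, -0.0]
grip_width: 0.0869
```

Run:
```python
from h import *
go((.469,-.183,.041,84.5))
im,d=read_camera("top"); W=cloud("top",d)
save("t1.png",cv2.resize(im[120:260,250:400],None,fx=5,fy=4.2857,interpolation=cv2.INTER_CUBIC))
```

```text
tcp [ 0.4687 -0.1837  0.1601] jaw -95.6 q7 -79.1 F [-0.1  0.  -0. ] w 0.0869 t 2.5
tool y [ 0.995 -0.097 -0.   ] z [-0.097 -0.995  0.001]
(0.469, -0.183, 0.041, 84.5) -> [ 0.1191  0.0003 -0.0008] -0.1
```

View pics/t1.png

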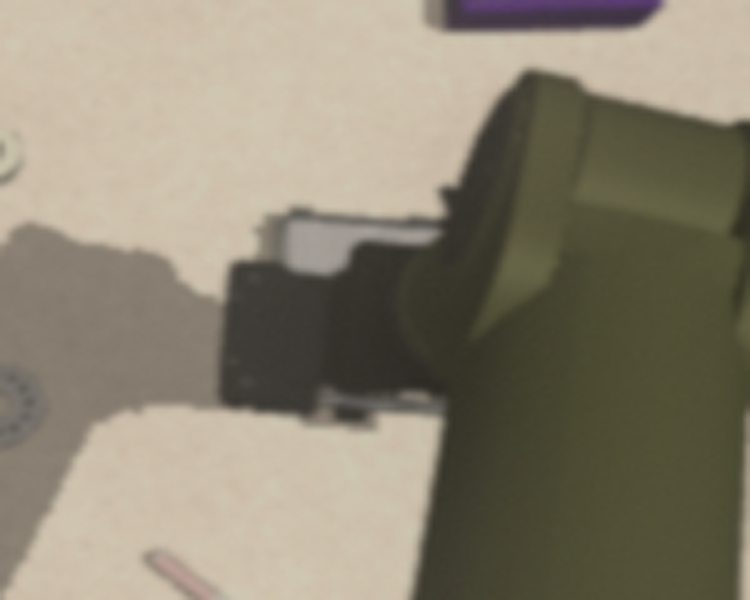

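>>> step_arm(deltas=[[1,0.04,0,-0.001,0],[1,0.08,0,-0.001,0],[1,0.105,0,-0.001,0],[1,0.118,0,-0.001,0],[1,0.118,0,-0.001,0],[-0.3,0.118,0,-0.001,0],[-0.6,0.118,0,-0.001,0],[-0.8,0.118,0,-0.001,0],[-0.8,0.118,0,-0.001,0],[-0.8,0.118,0,-0.001,0]], newtons=12)

```text
time_s: 3.8
tool_pos: [0.4691, -0.182, 0.0421]
tool_rot: [28.9, 90.0, -66.6]
force: [0.6, 0.2, -0.9]
grip_width: 0.0452
```

Run:
```python
from h import *
go()
im,d=read_camera("scene")
save("s1.png",cv2.resize(im[110:230,150:310],None,fx=5,fy=5,interpolation=cv2.INTER_CUBIC))
```

```text
tcp [ 0.4691 -0.182   0.0421] jaw -95.5 q7 -83.1 F [ 0.6  0.2 -0.9] w 0.0452 t 3.8
tool y [ 0.995 -0.097  0.   ] z [-0.097 -0.995  0.   ]
```

View pics/s1.png

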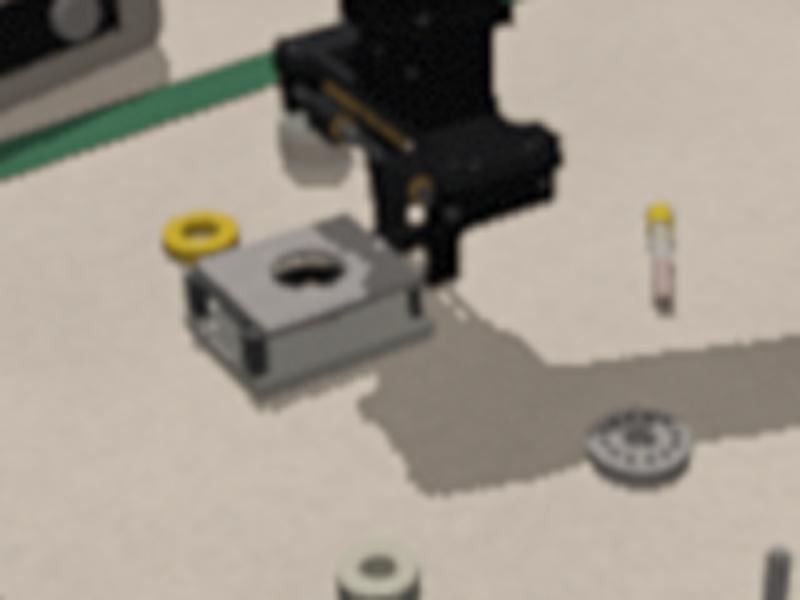

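The crop shows the fingers straddling the tab at (430,250) and still closing. The disc is at (640,445) and the yellow look-alike at (200,235).

>>> step_arm(deltas=[[-0.9,0,0,0,0],[-0.9,0,0,0,0],[-0.9,0,0,0,0],[-0.9,0,0,0,0],[-0.9,0,0,0,0]], newtons=12)

```text
time_s: 4.47
tool_pos: [0.469, -0.1826, 0.0421]
tool_rot: [3.5, 90.0, -92.1]
force: [-0.5, -2.4, -0.8]
grip_width: 0.0181
```

Run:
```python
from h import *
go()
for k in range(1,13):
    t=np.radians(105*k/12); x=-124*np.cos(t)+3*np.sin(t)+124; z=124*np.sin(t)+3*np.cos(t)-3
    print(k,round(-z/1000,4),round(x/1000,4))
```

```text
tcp [ 0.469  -0.1826  0.0421] jaw -95.6 q7 -83.1 F [-0.5 -2.4 -0.8] w 0.0181 t 4.475
tool y [ 0.995 -0.097  0.   ] z [-0.097 -0.995  0.001]
1 -0.0188 0.0019
2 -0.0371 0.0066
3 -0.0545 0.0141
4 -0.0706 0.0241
5 -0.0849 0.0365
6 -0.0972 0.0509
7 -0.1072 0.067
8 -0.1145 0.0844
9 -0.1192 0.1028
10 -0.121 0.1216
11 -0.1199 0.1405
12 -0.116 0.159
```

>>> step_arm(deltas=[[-0.9,-0.0188,0.0019,0,0],[-0.9,-0.0371,0.0066,0,0],[-0.9,-0.0545,0.0141,0,0],[-0.9,-0.0706,0.0241,0,0],[-0.9,-0.0849,0.0365,0,0],[-0.9,-0.0972,0.0509,0,0],[-0.9,-0.0972,0.0509,0,0]], newtons=14)

```text
time_s: 5.35
tool_pos: [0.521, -0.1874, 0.1403]
tool_rot: [68.5, 89.9, -27.1]
force: [-2.1, -3.0, 1.5]
grip_width: 0.0176
```

>>> step_arm(deltas=[[-0.9,-0.01,0.0161,0,0],[-0.9,-0.0173,0.0335,0,0],[-0.9,-0.022,0.0519,0,0],[-0.9,-0.0238,0.0707,0,0],[-0.9,-0.0227,0.0896,0,0],[-0.9,-0.0188,0.1081,0,0],[-0.9,-0.0188,0.1081,0,0]], newtons=14)

```text
time_s: 6.22
tool_pos: [0.6268, -0.1973, 0.1562]
tool_rot: [-104.3, 89.8, 160.1]
force: [0.5, -2.2, -3.9]
grip_width: 0.0176
```

Run:
```python
from h import *
go((.54,-.19,.24,84.5),(.474,.0145,.2,84.5))
im,d=read_camera("scene")
save("s2.png",cv2.resize(im[90:210,150:310],None,fx=4,fy=4,interpolation=cv2.INTER_CUBIC))
```

```text
tcp [ 0.6268 -0.1973  0.1562] jaw -95.5 q7 -87.6 F [ 0.5 -2.2 -3.9] w 0.0176 t 6.225
tool y [ 0.995 -0.096 -0.003] z [-0.096 -0.995 -0.001]
(0.54, -0.19, 0.24, 84.5) -> [-0.0836 -0.0873  0.001 ] -0.0
(0.474, 0.0145, 0.2, 84.5) -> [-0.0432 -0.1726 -0.1961] -0.0
```

View pics/s2.png

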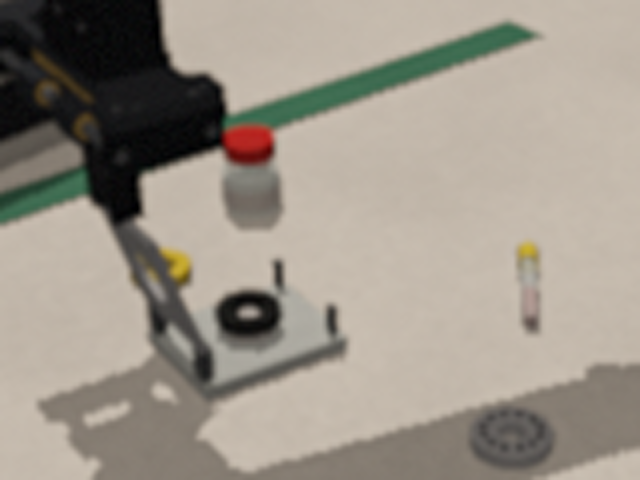

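The lid leans back past vertical at (150,290), and the black seal is exposed at (248,313). I'll release the lid and rise.

>>> step_arm(deltas=[[0,0,0,0,0],[0,0,0,0,0],[0,0,0,0,0],[0,0,0,0,0],[0.5,-0.02,0,0,0],[1,-0.05,0,0,0],[1,-0.08,0,0,0],[1,-0.08,-0.03,-0.03,0],[1,-0.075,-0.07,-0.08,0],[1,-0.06,-0.12,-0.13,0],[1,-0.045,-0.17,-0.18,0],[1,-0.0432,-0.1726,-0.1961,0]])

```text
time_s: 7.78
tool_pos: [0.4727, 0.0168, 0.2022]
tool_rot: [34.4, 89.9, -61.0]
force: [-1.1, 0.2, 0.8]
grip_width: 0.0872
```

Run:
```python
from h import *
im,d=read_camera("top"); W=cloud("top",d); im2,d2=read_camera("scene"); W2=cloud("scene",d2)
# seal
for n,w,i in(("top",W,im),("scene",W2,im2)):
    m=(np.hypot(w[...,0]-.541,w[...,1]+.19)<.035)&(w[...,2]>.028)&(w[...,2]<.040)&(i.max(-1)<90)
    p=w[m][:,:2].astype(np.float32); print(n,len(p),p.mean(0) if len(p) else '',cv2.minEnclosingCircle(p) if len(p) else '',np.median(w[m][:,2]) if len(p) else '')
    l=(np.hypot(w[...,0]-.62,w[...,1]+.19)<.1)&(w[...,2]>.07)&(w[...,2]<.18); q=w[l]; print(len(q), q[q[:,2]>.1].mean(0) if len(q) else '',q[:,2].max() if len(q) else '')
go((.474,.0145,.021,84.5))
save("s3.png",np.hstack([im[110:270,230:400],im2[110:270,150:320]]).repeat(2,0).repeat(2,1))
```

```text
top 117 [ 0.5367308 -0.1875754] ((0.5372933745384216, -0.1883116513490677), 0.022040775045752525) 0.0343080387554362
529 [ 0.62900005 -0.1987275   0.12359095] 0.16039109536588525
scene 103 [ 0.5423169  -0.18418397] ((0.5403793454170227, -0.18512549996376038), 0.024375520646572113) 0.032954981212340306
188 [ 0.64016701 -0.18354456  0.13033193] 0.1587759090217939
tcp [0.4731 0.0189 0.2024] jaw -95.2 q7 -100.0 F [-0.1 -0.1  0.4] w 0.0871 t 7.875
tool y [ 0.996 -0.09   0.001] z [-0.09  -0.996  0.   ]
(0.474, 0.0145, 0.021, 84.5) -> [0.1814 0.0011 0.0042] 0.3
```

View pics/s3.png

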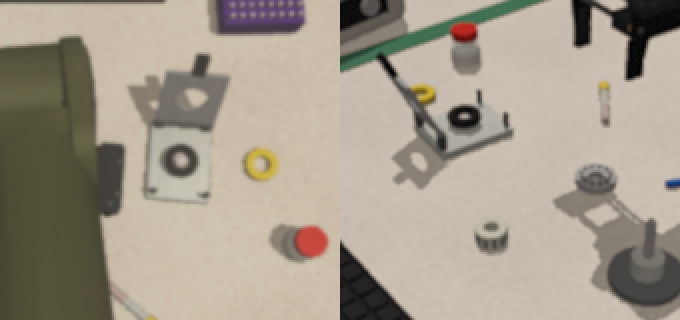

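>>> step_arm(deltas=[[1,0.05,0.001,0.004,0],[1,0.1,0.001,0.004,0],[1,0.15,0.001,0.004,0],[1,0.172,0.001,0.004,0],[1,0.18,0.001,0.004,0],[0,0.18,0.001,0.004,0],[0,0.18,0.001,0.004,0],[0,0.18,0.001,0.004,0],[0,0.18,0.001,0.004,0],[0,0.18,0.001,0.004,0],[0,0.18,0.001,0.004,0],[0,0.18,0.001,0.004,0]], newtons=15)

```text
time_s: 9.38
tool_pos: [0.476, 0.0108, 0.0221]
tool_rot: [100.9, 89.9, 5.4]
force: [-0.3, 1.7, 6.8]
grip_width: 0.0558
```

>>> step_arm(deltas=[[1,0,0,0,0],[1,0,0,0,0],[1,0,0,0,0],[1,0,0,0,-10],[1,0,0,0,-20],[1,0,0,0,-30],[1,0,0,0,-40],[1,0,0,0,-50],[1,0,0,0,-60],[1,0,0,0,-70],[1,0,0,0,-80],[1,0,0,0,-90]])

```text
time_s: 10.88
tool_pos: [0.4749, 0.0102, 0.021]
tool_rot: [-150.5, 90.0, -155.7]
force: [0.3, 0.2, -0.6]
grip_width: 0.0874
```

>>> step_arm(deltas=[[1,0,0,0,0],[0,0,0,0,0],[0,0,0,0,0],[0,0,0,0,0],[0,0,0,0,0],[0,0,0,0,0],[0,0,0,0,0],[0,0,0,0,0]])

```text
time_s: 11.88
tool_pos: [0.4748, 0.0104, 0.0212]
tool_rot: [-164.0, 90.0, -169.6]
force: [-1.7, 0.0, 2.2]
grip_width: 0.0544
```

Run:
```python
from h import *
go((.5,.3,.25,None))
```

```text
tcp [0.4748 0.0104 0.0212] jaw -5.6 q7 -22.5 F [-1.7  0.   2.2] w 0.0544 t 11.875
tool y [ 0.097  0.995 -0.   ] z [ 0.995 -0.097 -0.001]
(0.5, 0.3, 0.25, None) -> [-0.2289  0.2906 -0.0031] 0
```

>>> step_arm(deltas=[[1,0,0,0,0],[1,0,0,0,0],[1,0,0,0,0],[1,-0.05,0,0,0],[1,-0.1,0,0,0],[1,-0.15,0.05,0,0],[1,-0.19,0.1,0,0],[1,-0.22,0.15,0,0],[1,-0.229,0.2,0,0],[1,-0.229,0.25,0,0],[1,-0.229,0.29,0,0],[1,-0.229,0.29,0,0]])

```text
time_s: 13.38
tool_pos: [0.5015, 0.3032, 0.25]
tool_rot: [124.0, 89.8, 118.8]
force: [-0.3, -0.6, 0.4]
grip_width: 0.0869
```

```bash
cat >> h.py <<'E'
def meas(items):
    for n in("top","scene"):
        im,d=read_camera(n); w=cloud(n,d); save(f"m_{n}.png",im)
        for k,(c,r,z0,z1) in items.items():
            m=(np.hypot(w[...,0]-c[0],w[...,1]-c[1])<r)&(w[...,2]>z0)&(w[...,2]<z1)
            p=w[m][:,:2].astype(np.float32)
            if len(p)>5:
                (x,y),q=cv2.minEnclosingCircle(p); print(n,k,len(p),(round(x,4),round(y,4)),"r",round(q,4),"z",np.median(w[m][:,2]).round(4))
E
python3 - <<'E'
from h import *
meas(dict(disc=((.4738,.0105),.04,.008,.018),seat=((.551,.183),.03,.03,.042)))
go((.4748,.0104,.1,-5.5))
E
```

```text
top disc 260 (0.4726, 0.009) r 0.0279 z 0.0121
top seat 108 (0.5498, 0.1809) r 0.019 z 0.0361
scene disc 207 (0.4765, 0.0129) r 0.0296 z 0.011
scene seat 159 (0.5529, 0.1841) r 0.0194 z 0.0353
tcp [0.503  0.2989 0.2498] jaw -5.5 q7 -51.4 F [ 1.   0.2 -0.5] w 0.0872 t 13.475
tool y [ 0.096  0.995 -0.001] z [ 0.995 -0.096 -0.001]
(0.4748, 0.0104, 0.1, -5.5) -> [ 0.15   -0.2898 -0.0004] 0.0
```

>>> step_arm(deltas=[[1,0,-0.05,0,0],[1,0.01,-0.1,0,0],[1,0.03,-0.15,0,0],[1,0.06,-0.2,0,0],[1,0.1,-0.25,0,0],[1,0.14,-0.29,0,0],[1,0.18,-0.29,0,0],[1,0.21,-0.29,0,0],[1,0.2285,-0.29,0,0],[1,0.2285,-0.29,0,0],[0,0.2285,-0.29,0,0],[0,0.2285,-0.29,0,0]], newtons=30)

```text
time_s: 14.98
tool_pos: [0.4754, 0.0096, 0.0222]
tool_rot: [-41.8, 89.9, -47.4]
force: [0.6, -0.6, 0.1]
grip_width: 0.0739
```

>>> step_arm(deltas=[[0,0,0,0,0],[0,0,0,0,0],[0,0,0,0,0],[0,0,0,0,0],[-0.2,0,0,0,0],[-0.2,0,0,0,0],[-0.2,-0.02,0,0,0],[-0.2,-0.05,0,0,0],[-0.2,-0.08,0,0,0],[-0.2,-0.1,0,0,0],[-0.2,-0.1,0,0,0]])

```text
time_s: 16.35
tool_pos: [0.476, 0.0103, 0.1224]
tool_rot: [-12.7, 89.8, -18.3]
force: [0.7, -0.5, -2.8]
grip_width: 0.0541
```

Run:
```python
from h import *
go((.5516,.182,.122,None),(.5516,.182,.058,None))
```

```text
tcp [0.476  0.0103 0.1224] jaw -5.6 q7 -15.2 F [ 0.7 -0.5 -2.8] w 0.0541 t 16.35
tool y [ 0.097  0.995 -0.001] z [ 0.995 -0.097  0.003]
(0.5516, 0.182, 0.122, None) -> [0.0005 0.1782 0.0586] 0
(0.5516, 0.182, 0.058, None) -> [0.0645 0.1782 0.0584] 0
```

>>> step_arm(deltas=[[-0.2,-0.005,0.03,0.01,0],[-0.2,-0.01,0.06,0.02,0],[-0.2,-0.01,0.09,0.03,0],[-0.2,-0.01,0.12,0.04,0],[-0.2,-0.01,0.15,0.05,0],[-0.2,-0.01,0.17,0.0586,0],[-0.2,-0.005,0.1782,0.0586,0],[-0.2,0,0.1782,0.0586,0],[-0.2,0,0.1782,0.0586,0],[-0.2,0,0.1782,0.0586,0]])

```text
time_s: 17.6
tool_pos: [0.5507, 0.1809, 0.1216]
tool_rot: [-86.8, 89.9, -92.5]
force: [0.9, -0.7, -1.8]
grip_width: 0.0541
```

Run:
```python
from h import *
go((.5516,.182,.08,None),(.5516,.182,.0577,None))
im,d=read_camera("scene")
save("s4.png",cv2.resize(im[180:280,250:370],None,fx=5,fy=5,interpolation=cv2.INTER_CUBIC))
go()
```

```text
tcp [0.5507 0.1809 0.1216] jaw -5.6 q7 -42.5 F [ 0.9 -0.7 -1.8] w 0.0541 t 17.6
tool y [ 0.098  0.995 -0.001] z [ 0.995 -0.098  0.   ]
(0.5516, 0.182, 0.08, None) -> [0.0416 0.0012 0.0008] 0
(0.5516, 0.182, 0.0577, None) -> [0.0639 0.0012 0.0008] 0
tcp [0.5508 0.1811 0.1218] jaw -5.6 q7 -42.5 F [-0.8 -0.2 -2.1] w 0.0539 t 17.65
tool y [ 0.098  0.995 -0.001] z [ 0.995 -0.098  0.   ]
```

View pics/s4.png

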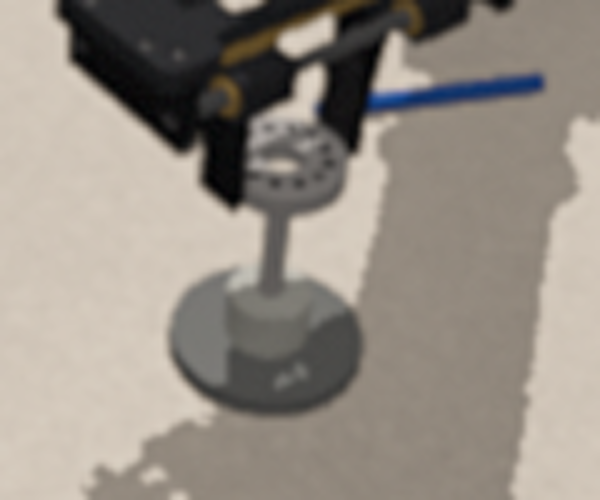

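>>> step_arm(deltas=[[-0.2,0.005,0.001,0.0008,0],[-0.2,0.012,0.001,0.0008,0],[-0.2,0.02,0.001,0.0008,0],[-0.2,0.028,0.001,0.0008,0],[-0.2,0.036,0.001,0.0008,0],[-0.2,0.042,0.001,0.0008,0],[-0.2,0.042,0.001,0.0008,0]])

```text
time_s: 18.52
tool_pos: [0.5512, 0.1829, 0.0791]
tool_rot: [-160.8, 89.9, -166.4]
force: [-0.1, -0.9, -2.0]
grip_width: 0.054
```

Run:
```python
from h import *
go((.5516,.182,.0585,None),(.5516,.182,.0575,None))
im,d=read_camera("scene");w=cloud("scene",d)
save("s5.png",cv2.resize(im[180:280,250:370],None,fx=5,fy=5,interpolation=cv2.INTER_CUBIC))
```

```text
tcp [0.5512 0.1829 0.0791] jaw -5.5 q7 -44.5 F [-0.1 -0.9 -2. ] w 0.054 t 18.525
tool y [ 0.097  0.995 -0.   ] z [ 0.995 -0.097 -0.001]
(0.5516, 0.182, 0.0585, None) -> [ 0.0206 -0.0008  0.0005] 0
(0.5516, 0.182, 0.0575, None) -> [ 0.0216 -0.0008  0.0005] 0
```

View pics/s5.png

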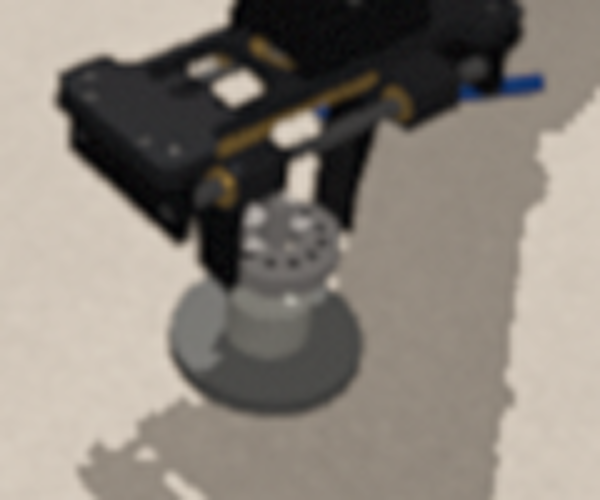

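The disc has passed over the spindle, with little force at (290,240). Lowering and releasing.

>>> step_arm(deltas=[[-0.2,0.007,-0.0005,0.0003,0],[-0.2,0.014,-0.0005,0.0003,0],[-0.2,0.02,-0.0005,0.0003,0],[-0.2,0.0215,-0.0005,0.0003,0],[-0.2,0.0215,-0.0005,0.0003,0],[0.5,0.0215,-0.0005,0.0003,0],[1,0.0215,-0.0005,0.0003,0],[1,0.0215,-0.0005,0.0003,0],[1,0.0215,-0.0005,0.0003,0],[1,0,-0.0005,0.0003,0],[1,-0.05,0,0,0],[1,-0.1,0,0,0]])

```text
time_s: 20.08
tool_pos: [0.5515, 0.1834, 0.1824]
tool_rot: [37.6, 90.0, 32.1]
force: [1.6, -0.1, 0.7]
grip_width: 0.0873
```

Run:
```python
from h import *
go((.539,-.1873,.18,84.5))
```

```text
tcp [0.5515 0.1834 0.1824] jaw -5.5 q7 -40.2 F [ 1.6 -0.1  0.7] w 0.0873 t 20.075
tool y [0.096 0.995 0.   ] z [ 0.995 -0.096  0.001]
(0.539, -0.1873, 0.18, 84.5) -> [ 0.0023 -0.3702  0.0232] 90.0
```

>>> step_arm(deltas=[[1,0,-0.035,0,10],[1,0,-0.07,0,20],[1,0,-0.105,0.003,30],[1,0,-0.14,0.006,40],[1,0,-0.18,0.01,50],[1,0,-0.22,0.013,60],[1,0,-0.26,0.016,70],[1,0,-0.3,0.019,80],[1,0,-0.34,0.021,90],[1,0,-0.37,0.023,90],[1,0,-0.37,0.023,90],[1,0,-0.37,0.023,90]])

```text
time_s: 21.58
tool_pos: [0.5392, -0.186, 0.1807]
tool_rot: [120.4, 89.9, 24.9]
force: [0.5, 1.5, -0.4]
grip_width: 0.0868
```

Run:
```python
from h import *
go((.539,-.1873,.043,84.5))
meas(dict(disc=((.5516,.182),.035,.04,.056),))
```

```text
tcp [ 0.5392 -0.186   0.1807] jaw -95.5 q7 -85.5 F [ 0.5  1.5 -0.4] w 0.0868 t 21.575
tool y [ 0.995 -0.095  0.001] z [-0.095 -0.995 -0.001]
(0.539, -0.1873, 0.043, 84.5) -> [ 0.1377 -0.0003  0.0014] 0.0
top disc 274 (0.5504, 0.1817) r 0.0279 z 0.048
scene disc 364 (0.5549, 0.1847) r 0.0285 z 0.047
```

>>> step_arm(deltas=[[1,0.05,0,0.0007,0],[1,0.1,0,0.0007,0],[1,0.127,0,0.0007,0],[1,0.137,0,0.0007,0],[0,0.137,0,0.0007,0],[0,0.137,0,0.0007,0],[-0.1,0.137,0,0.0007,0],[-0.2,0.137,0,0.0007,0],[-0.2,0.137,0,0.0007,0],[-0.2,0.137,0,0.0007,0],[-0.2,0.137,0,0.0007,0],[-0.2,0.137,0,0.0007,0]], newtons=15)

```text
time_s: 23.18
tool_pos: [0.5389, -0.1884, 0.0432]
tool_rot: [44.1, 90.0, -51.4]
force: [-1.3, -0.6, 4.5]
grip_width: 0.0479
```

Run:
```python
from h import *
go()
im,d=read_camera("scene")
save("s6.png",cv2.resize(im[110:210,160:280],None,fx=5,fy=5,interpolation=cv2.INTER_CUBIC))
```

```text
tcp [ 0.5389 -0.1884  0.0432] jaw -95.6 q7 -90.0 F [-1.3 -0.6  4.5] w 0.0479 t 23.175
tool y [ 0.995 -0.097  0.   ] z [-0.097 -0.995  0.   ]
```

View pics/s6.png

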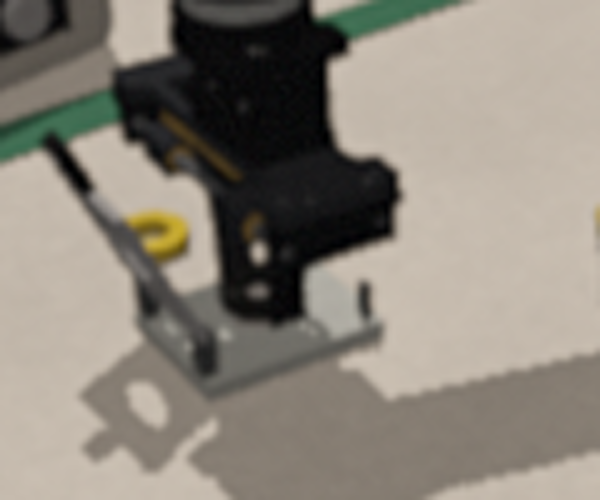

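The fingers hold the seal at (260,300), 47.9 mm wide, and the lid is still open. Lifting.

>>> step_arm(deltas=[[-0.3,-0.01,0,0,0],[-0.3,-0.03,0,0,0],[-0.3,-0.06,0,0,0],[-0.3,-0.1,0,0,0],[-0.3,-0.14,0,0,0],[-0.3,-0.14,0.0,-0.04,0],[-0.3,-0.14,0.0,-0.09,0],[-0.3,-0.14,0.0,-0.13,0],[-0.3,-0.14,0.0,-0.13,0]])

```text
time_s: 24.35
tool_pos: [0.5517, -0.0538, 0.1843]
tool_rot: [126.3, 89.9, 31.2]
force: [-0.0, -0.5, 0.3]
grip_width: 0.048
```

Run:
```python
from h import *
go((.552,.1823,.13,84.5),(.552,.1823,.18,0))
im,d=read_camera("scene")
save("s7.png",cv2.resize(im[90:240,180:380],None,fx=3,fy=3,interpolation=cv2.INTER_CUBIC))
```

```text
tcp [ 0.5517 -0.0538  0.1843] jaw -95.1 q7 -98.7 F [-0.  -0.5  0.3] w 0.048 t 24.35
tool y [ 0.996 -0.089  0.002] z [-0.089 -0.996 -0.001]
(0.552, 0.1823, 0.13, 84.5) -> [ 0.0546 -0.0208 -0.2351] 0.4
(0.552, 0.1823, 0.18, 0) -> [ 0.0046 -0.0207 -0.2351] 84.9
```

View pics/s7.png

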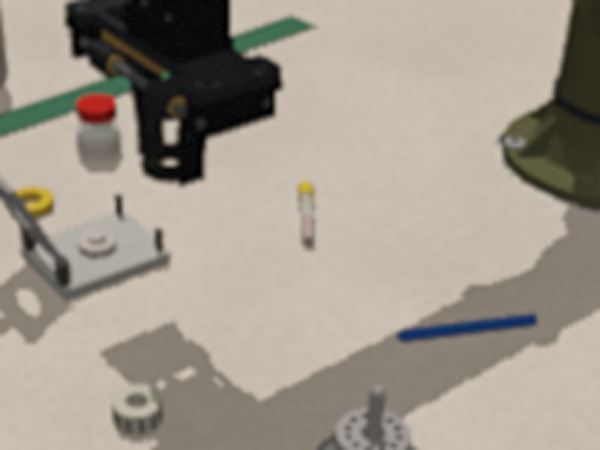

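The seal is held at (170,165) and the seat at (97,243) is empty. Moving over the spindle.

>>> step_arm(deltas=[[-0.3,0,-0.003,-0.035,0],[-0.3,0,-0.006,-0.07,0],[-0.3,0,-0.009,-0.105,0],[-0.3,0,-0.012,-0.14,0],[-0.3,0.01,-0.016,-0.175,0],[-0.3,0.02,-0.019,-0.21,0],[-0.3,0.03,-0.0208,-0.235,0],[-0.3,0.04,-0.0208,-0.235,0],[-0.3,0.045,-0.0208,-0.235,0],[-0.3,0.045,-0.0208,-0.235,0],[-0.3,0.045,-0.0208,-0.235,0]])

```text
time_s: 25.78
tool_pos: [0.5538, 0.1759, 0.1381]
tool_rot: [56.4, 90.0, -39.2]
force: [-0.0, 1.0, -1.3]
grip_width: 0.0484
```

Run:
```python
from h import *
go((.552,.1823,.09,84.5),(.552,.1823,.0695,84.5))
```

```text
tcp [0.5538 0.1759 0.1381] jaw -95.7 q7 -127.5 F [-0.   1.  -1.3] w 0.0484 t 25.775
tool y [ 0.995 -0.099  0.001] z [-0.099 -0.995  0.   ]
(0.552, 0.1823, 0.09, 84.5) -> [ 0.0481 -0.0024 -0.0062] -0.2
(0.552, 0.1823, 0.0695, 84.5) -> [ 0.0686 -0.0024 -0.0062] -0.2
```

>>> step_arm(deltas=[[-0.3,0,-0.0024,-0.006,0],[-0.3,0,-0.0024,-0.006,0],[-0.3,0.01,-0.0024,-0.006,0],[-0.3,0.02,-0.0024,-0.006,0],[-0.3,0.03,-0.0024,-0.006,0],[-0.3,0.042,-0.0024,-0.006,0],[-0.3,0.042,-0.0024,-0.006,0]])

```text
time_s: 26.65
tool_pos: [0.5505, 0.183, 0.0942]
tool_rot: [-72.8, 89.8, -168.3]
force: [-0.5, -0.0, 0.7]
grip_width: 0.048
```

Run:
```python
from h import *
go((.552,.1823,.0695,84.5))
```

```text
tcp [0.5505 0.183  0.0942] jaw -95.5 q7 -129.9 F [-0.5 -0.   0.7] w 0.048 t 26.65
tool y [ 0.995 -0.097 -0.003] z [-0.097 -0.995  0.001]
(0.552, 0.1823, 0.0695, 84.5) -> [0.0247 0.0016 0.0005] -0.0
```

>>> step_arm(deltas=[[-0.3,0.008,0.001,0,0],[-0.3,0.016,0.001,0,0],[-0.3,0.022,0.001,0,0],[-0.3,0.0255,0.001,0,0],[-0.3,0.0255,0.001,0,0],[0.5,0.0255,0.001,0,0],[1,0.0255,0.001,0,0],[1,0.025,0.001,0,0],[1,0.025,0.001,0,0],[1,0,0.001,0,0],[1,-0.05,0,0,0],[1,-0.09,0,0,0]])

```text
time_s: 28.15
tool_pos: [0.5515, 0.1836, 0.1875]
tool_rot: [110.9, 89.9, 15.4]
force: [0.2, -0.8, -0.6]
grip_width: 0.0871
```

Run:
```python
from h import *
go((.6466,.0182,.18,84.5))
```

```text
tcp [0.5515 0.1836 0.1875] jaw -95.5 q7 -126.6 F [ 0.2 -0.8 -0.6] w 0.0871 t 28.15
tool y [ 0.995 -0.096  0.001] z [-0.096 -0.995 -0.   ]
(0.6466, 0.0182, 0.18, 84.5) -> [0.0075 0.1106 0.1555] -0.0
```

>>> step_arm(deltas=[[1,0,0.03,0.042,0],[1,0,0.06,0.084,0],[1,0.005,0.09,0.126,0],[1,0.0075,0.1106,0.1555,0],[1,0.0075,0.1106,0.1555,0],[1,0.0075,0.1106,0.1555,0]])

```text
time_s: 28.9
tool_pos: [0.6461, 0.019, 0.1782]
tool_rot: [-149.3, 89.9, 115.2]
force: [-0.3, 1.0, -0.4]
grip_width: 0.0869
```

Run:
```python
from h import *
meas(dict(seal=((.552,.182),.032,.053,.068)))
go((.6466,.0182,.024,84.5))
```

```text
top seal 182 (0.5505, 0.182) r 0.0243 z 0.0599
scene seal 246 (0.5549, 0.1847) r 0.0243 z 0.0589
tcp [0.646  0.0199 0.1785] jaw -95.4 q7 -111.2 F [ 0.2  0.1 -0.3] w 0.0869 t 29.0
tool y [ 0.996 -0.094  0.   ] z [-0.094 -0.996 -0.001]
(0.6466, 0.0182, 0.024, 84.5) -> [0.1545 0.0007 0.0017] 0.1
```

Seal top reads 60 mm, so it lies fully down and centred. Next the cartridge, squeezed twice to centre it.

>>> step_arm(deltas=[[1,0.05,0.0006,0.001,0],[1,0.1,0.0006,0.001,0],[1,0.14,0.0006,0.001,0],[1,0.1545,0.0006,0.001,0],[0,0.1545,0.0006,0.001,0],[-0.1,0.1545,0.0006,0.001,0],[-0.3,0.1545,0.0006,0.001,0],[-0.3,0.1545,0.0006,0.001,0],[-0.3,0.1545,0.0006,0.001,0],[-0.3,0.1545,0.0006,0.001,0],[-0.3,0.1545,0.0006,0.001,0],[-0.3,0.1545,0.0006,0.001,0]], newtons=10)

```text
time_s: 30.5
tool_pos: [0.6471, 0.0168, 0.024]
tool_rot: [53.3, 90.0, -42.2]
force: [-0.3, -0.9, 2.0]
grip_width: 0.0393
```

>>> step_arm(deltas=[[1,0,0,0,0],[1,0,0,0,0],[1,0,0,0,0],[1,0,0,0,-10],[1,0,0,0,-20],[1,0,0,0,-30],[1,0,0,0,-40],[1,0,0,0,-50],[1,0,0,0,-60],[1,0,0,0,-70],[1,0,0,0,-80],[1,0,0,0,-90]])

```text
time_s: 32.0
tool_pos: [0.647, 0.0167, 0.0236]
tool_rot: [-111.1, 90.0, -116.3]
force: [-0.2, 1.0, 0.4]
grip_width: 0.0872
```

>>> step_arm(deltas=[[1,0,0,0,0],[-0.3,0,0,0,0],[-0.3,0,0,0,0],[-0.3,0,0,0,0],[-0.3,0,0,0,0],[-0.3,0,0,0,0],[-0.3,0,0,0,0],[-0.3,0,0,0,0],[-0.3,0,0,0,0],[-0.3,0,0,0,0]], newtons=20)

```text
time_s: 33.25
tool_pos: [0.647, 0.0168, 0.0237]
tool_rot: [-112.5, 90.0, -118.1]
force: [-0.6, -0.3, -0.0]
grip_width: 0.0399
```

Run:
```python
from h import *
go((.552,.1823,.14,-5.5))
```

```text
tcp [0.647  0.0168 0.0237] jaw -5.6 q7 -33.9 F [-0.6 -0.3 -0. ] w 0.0399 t 33.25
tool y [ 0.097  0.995 -0.   ] z [ 0.995 -0.097 -0.   ]
(0.552, 0.1823, 0.14, -5.5) -> [-0.1163  0.1555 -0.1105] -0.1
```

>>> step_arm(deltas=[[-0.4,-0.03,0,0,0],[-0.4,-0.07,0,0,0],[-0.4,-0.11,0.02,-0.014,0],[-0.4,-0.1163,0.05,-0.035,0],[-0.4,-0.1163,0.085,-0.06,0],[-0.4,-0.1163,0.12,-0.085,0],[-0.4,-0.1163,0.145,-0.103,0],[-0.4,-0.1163,0.1555,-0.1105,0],[-0.4,-0.1163,0.1555,-0.1105,0],[-0.4,-0.1163,0.1555,-0.1105,0],[-0.4,-0.1163,0.1555,-0.1105,0]])

```text
time_s: 34.62
tool_pos: [0.5529, 0.1808, 0.1398]
tool_rot: [-112.8, 90.0, -118.5]
force: [0.1, -0.5, 0.5]
grip_width: 0.0399
```

Run:
```python
from h import *
go((.552,.1823,.1,None),(.552,.1823,.084,None))
```

```text
tcp [0.5529 0.1808 0.1398] jaw -5.7 q7 -46.1 F [ 0.1 -0.5  0.5] w 0.0399 t 34.625
tool y [ 0.099  0.995 -0.   ] z [ 0.995 -0.099 -0.   ]
(0.552, 0.1823, 0.1, None) -> [ 0.0398  0.0015 -0.001 ] 0
(0.552, 0.1823, 0.084, None) -> [ 0.0558  0.0015 -0.001 ] 0
```

>>> step_arm(deltas=[[-0.4,0.01,0.0005,-0.0003,0],[-0.4,0.02,0.0005,-0.0003,0],[-0.4,0.028,0.0005,-0.0003,0],[-0.4,0.036,0.0005,-0.0003,0],[-0.4,0.04,0.0005,-0.0003,0],[-0.4,0.04,0.0005,-0.0003,0]])

```text
time_s: 35.38
tool_pos: [0.5516, 0.1828, 0.0997]
tool_rot: [-162.9, 90.0, -168.4]
force: [0.1, -0.4, 0.5]
grip_width: 0.0397
```

No contact force with the spindle tip 13 mm inside the bore. Lowering and releasing.

>>> step_arm(deltas=[[-0.4,0.006,0,0,0],[-0.4,0.012,0,0,0],[-0.4,0.0155,0,0,0],[-0.4,0.0158,0,0,0],[-0.4,0.0158,0,0,0],[0.5,0.0158,0,0,0],[1,0.0158,0,0,0],[1,0.0158,0,0,0],[1,0.0158,0,0,0],[1,0,0,0,0],[1,-0.05,0,0,0],[1,-0.09,0,0,0]])

```text
time_s: 36.88
tool_pos: [0.552, 0.1834, 0.1928]
tool_rot: [28.0, 89.9, 22.5]
force: [-0.0, -0.7, 0.6]
grip_width: 0.0863
```

Run:
```python
from h import *
go((.404,.3587,.18,-5.5))
```

```text
tcp [0.552  0.1834 0.1928] jaw -5.5 q7 -44.1 F [-0.  -0.7  0.6] w 0.0863 t 36.875
tool y [0.096 0.995 0.001] z [ 0.995 -0.096  0.001]
(0.404, 0.3587, 0.18, -5.5) -> [ 0.0127  0.1603 -0.1642] -0.0
```

>>> step_arm(deltas=[[1,0,0.035,-0.036,0],[1,0,0.07,-0.072,0],[1,0,0.105,-0.108,0],[1,0.005,0.14,-0.144,0],[1,0.0127,0.1603,-0.1642,0],[1,0.0127,0.1603,-0.1642,0],[1,0.0127,0.1603,-0.1642,0]])

```text
time_s: 37.75
tool_pos: [0.4048, 0.3577, 0.1779]
tool_rot: [-12.2, 89.9, -17.8]
force: [0.7, -0.7, -0.2]
grip_width: 0.0868
```

Run:
```python
from h import *
meas(dict(cart=((.552,.182),.028,.075,.086)))
go((.404,.3587,.024,-5.5))
```

```text
top cart 147 (0.55, 0.181) r 0.0206 z 0.0813
scene cart 198 (0.5537, 0.1834) r 0.0214 z 0.081
tcp [0.4052 0.3572 0.1777] jaw -5.7 q7 -65.8 F [ 0.1 -0.3 -0.3] w 0.087 t 37.85
tool y [ 0.099  0.995 -0.   ] z [ 0.995 -0.099  0.001]
(0.404, 0.3587, 0.024, -5.5) -> [ 0.1537  0.0014 -0.0015] -0.2
```

>>> step_arm(deltas=[[1,0.05,0.001,-0.001,0],[1,0.1,0.001,-0.001,0],[1,0.14,0.001,-0.001,0],[1,0.1537,0.001,-0.001,0],[-0.3,0.1537,0.001,-0.001,0],[-0.3,0.1537,0.001,-0.001,0],[-0.3,0.1537,0.001,-0.001,0],[-0.3,0.1537,0.001,-0.001,0],[-0.3,0.1537,0.001,-0.001,0],[-0.3,0.1537,0.001,-0.001,0],[-0.3,0.1537,0.001,-0.001,0],[-0.3,0.1537,0.001,-0.001,0]], newtons=20)

```text
time_s: 39.35
tool_pos: [0.4032, 0.3594, 0.0239]
tool_rot: [-16.5, 90.0, -22.0]
force: [0.0, -1.2, 4.6]
grip_width: 0.0435
```

>>> step_arm(deltas=[[-0.3,0,0,0,0],[-0.3,-0.02,0,0,0],[-0.3,-0.06,0,0,0],[-0.3,-0.1,0,0,0],[-0.3,-0.12,0,0,0],[-0.3,-0.12,0,0,0],[-0.3,-0.12,0,0,0]])

```text
time_s: 40.22
tool_pos: [0.4025, 0.3584, 0.1423]
tool_rot: [-127.6, 89.9, -133.2]
force: [-0.6, -0.3, -0.1]
grip_width: 0.0431
```

Run:
```python
from h import *
go((.552,.182,.144,None))
```

```text
tcp [0.4025 0.3584 0.1423] jaw -5.6 q7 -67.7 F [-0.6 -0.3 -0.1] w 0.0431 t 40.225
tool y [ 0.097  0.995 -0.002] z [ 0.995 -0.097 -0.001]
(0.552, 0.182, 0.144, None) -> [-0.0017 -0.161   0.1659] 0
```

>>> step_arm(deltas=[[-0.3,-0.005,-0.03,0.031,0],[-0.3,-0.005,-0.06,0.062,0],[-0.3,-0.005,-0.09,0.093,0],[-0.3,-0.005,-0.12,0.124,0],[-0.3,-0.005,-0.15,0.155,0],[-0.3,-0.002,-0.161,0.1655,0],[-0.3,0,-0.161,0.1655,0],[-0.3,0,-0.161,0.1655,0],[-0.3,0,-0.161,0.1655,0]])

```text
time_s: 41.35
tool_pos: [0.5509, 0.1849, 0.1437]
tool_rot: [149.8, 90.0, 144.5]
force: [0.1, 0.9, -1.0]
grip_width: 0.0432
```

Run:
```python
from h import *
im,d=read_camera("scene")
save("s8.png",cv2.resize(im[160:280,230:390],None,fx=4,fy=4,interpolation=cv2.INTER_CUBIC))
go((.552,.1822,.106,None))
```

```text
tcp [0.5512 0.1845 0.1438] jaw -5.4 q7 -46.0 F [ 0.6  0.3 -0.7] w 0.0434 t 41.4
tool y [ 0.094  0.996 -0.   ] z [ 0.996 -0.094  0.   ]
(0.552, 0.1822, 0.106, None) -> [ 0.0378 -0.0023  0.001 ] 0
```

View pics/s8.png

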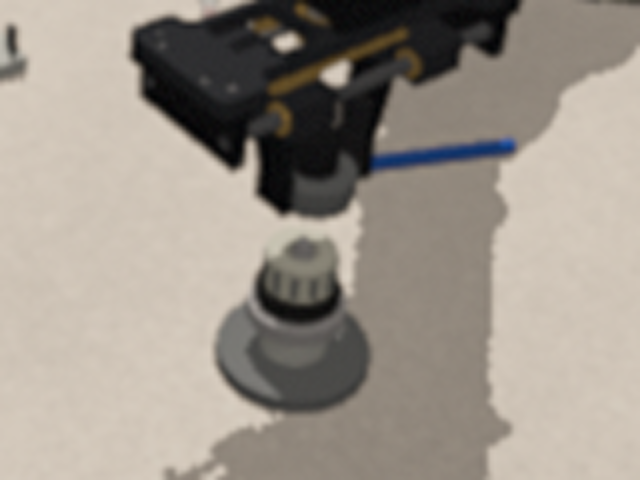

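Run:
```python
from h import *
im,d=read_camera("scene");w=cloud("scene",d)
o=monitor.get_obs(); c=o["tool_pos"]
m=(np.hypot(w[...,0]-c[0],w[...,1]-c[1])<.04)&(w[...,2]>.118)&(w[...,2]<.14)&(im.min(-1)>55)
p=w[m]; print(len(p),p.min(0),p.max(0))
from scipy.optimize import least_squares
q=p[:,:2]
s=least_squares(lambda v:np.hypot(q[:,0]-v[0],q[:,1]-v[1])-.022,c[:2],loss='soft_l1',f_scale=.001); print("cap centre scene-corrected",s.x+[-.0017,-.0025],np.abs(s.fun).mean())
go((.552,.1822,.106,None))
```

```text
190 [0.52196661 0.17063399 0.11900171] [0.58381213 0.20829703 0.13957103]
cap centre scene-corrected [0.553062   0.17991722] 0.0032649852591070455
tcp [0.5515 0.1843 0.1439] jaw -5.4 q7 -46.0 F [ 0.5  0.3 -1.4] w 0.0428 t 41.45
tool y [ 0.095  0.996 -0.   ] z [ 0.996 -0.095  0.   ]
(0.552, 0.1822, 0.106, None) -> [ 0.0379 -0.002   0.0007] 0
```

>>> step_arm(deltas=[[-0.3,0.008,-0.001,0.0003,0],[-0.3,0.016,-0.001,0.0003,0],[-0.3,0.024,-0.001,0.0003,0],[-0.3,0.03,-0.001,0.0003,0],[-0.3,0.034,-0.001,0.0003,0],[-0.3,0.034,-0.001,0.0003,0]])

```text
time_s: 42.2
tool_pos: [0.5522, 0.182, 0.1093]
tool_rot: [-164.4, 90.0, -169.9]
force: [-0.1, 0.8, -0.2]
grip_width: 0.0432
```

Run:
```python
from h import *
go((.552,.1822,.106,None))
```

```text
tcp [0.5522 0.182  0.1093] jaw -5.5 q7 -47.3 F [-0.1  0.8 -0.2] w 0.0432 t 42.2
tool y [ 0.097  0.995 -0.   ] z [ 0.995 -0.097 -0.001]
(0.552, 0.1822, 0.106, None) -> [ 0.0033  0.0002 -0.0002] 0
```

>>> step_arm(deltas=[[-0.3,0.002,0,0,0],[-0.3,0.0035,0,0,0],[-0.3,0.0035,0,0,0],[0.2,0.0035,0,0,0],[0.5,0.0035,0,0,0],[1,0.0035,0,0,0],[1,0.0035,0,0,0],[1,0.0035,0,0,0],[1,-0.03,0,0,0],[1,-0.08,0,0,0],[1,-0.13,0,0,0],[1,-0.16,-0.03,0,0]])

```text
time_s: 43.7
tool_pos: [0.5493, 0.1553, 0.2726]
tool_rot: [42.3, 89.8, 37.1]
force: [1.4, -0.9, -1.1]
grip_width: 0.0865
```

>>> step_arm(deltas=[[1,0,-0.05,0,0],[1,0,-0.1,0,0],[1,0,-0.15,0,0],[1,0,-0.15,0,0]])

```text
time_s: 44.2
tool_pos: [0.5349, -0.0033, 0.2692]
tool_rot: [-99.9, 89.8, -106.1]
force: [0.3, -0.1, 0.5]
grip_width: 0.0872
```

Run:
```python
from h import *
meas(dict(body=((.552,.182),.03,.093,.106),knob=((.552,.182),.03,.115,.13),lid=((.63,-.19),.06,.1,.18),jar=((.42,-.355),.04,.055,.07)))
a=cv2.imread("pics/m_scene.png")[90:290,150:350]; b=cv2.imread("pics/m_top.png")[110:310,110:410]
cv2.imwrite("pics/fin.png",np.hstack([cv2.resize(a,(500,500),interpolation=2),cv2.resize(b[40:140,30:90],(300,500),interpolation=2)]))
go()
```

```text
top body 135 (0.5511, 0.1806) r 0.022 z 0.0997
top knob 66 (0.551, 0.1807) r 0.0118 z 0.1219
top lid 375 (0.6271, -0.1988) r 0.0424 z 0.1225
top jar 210 (0.4189, -0.3562) r 0.0219 z 0.0623
scene body 185 (0.5549, 0.1823) r 0.023 z 0.0992
scene knob 83 (0.5547, 0.1833) r 0.0121 z 0.121
scene lid 136 (0.6324, -0.1942) r 0.0431 z 0.1283
scene jar 89 (0.4244, -0.3527) r 0.0218 z 0.061
tcp [0.5348 0.0025 0.2697] jaw -5.6 q7 -18.8 F [-0.6  1.1  0.9] w 0.0872 t 44.3
tool y [0.098 0.995 0.   ] z [ 0.995 -0.098 -0.   ]
```

View pics/fin.png

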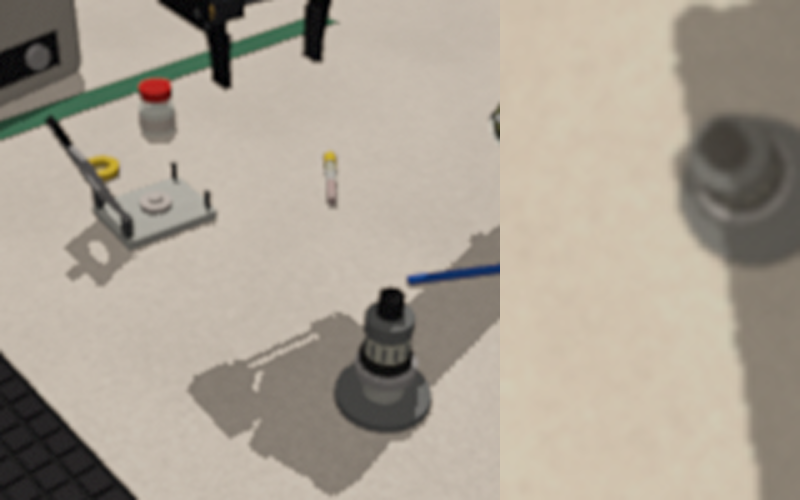

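The picture shows the full stack at (385,350), the lid open at (90,180) and the jar upright at (155,110). Cap shoulder reads 99.7 mm (expected 100) and knob top 121.9 mm (expected 122), so it is fully seated.

```bash
python3 -c "
from h import *
print(env.sign_off())"
```

```text
the job is handed in; nothing more can be done
None
```

The lid is open and the filter is rebuilt on the spindle. I handed the job in at about 44 s of the 115 s allowed.

- **Lid:** I swung it past vertical by its tab and released it. In the last picture it leans back on its stop, with its top about 160 mm above the table.
- **Stack:** disc, black seal from the cassette, cartridge and cap went on in that order. I measured the top of each part by camera depth after placing it:

| Part | Measured top (mm) | Expected (mm) |
|---|---|---|
| Disc | 47–48 | 48 |
| Seal | 59–60 | 60 |
| Cartridge | 81 | 82 |
| Cap shoulder | 99–100 | 100 |
| Cap knob | 121–122 | 122 |

- **Left alone:** the red-lidded jar is still upright with its lid at 61–62 mm. I did not touch the yellow ring, and the gripper was clear of everything at hand-in.
- **Forces:** every reading I took at the end of a move was under about 7 N.
- **Disagreements:**
  - The two cameras differed by about 4 mm in x and y. I corrected for this by centring the disc in the gripper and comparing the views.
  - The gripper read about 54 mm across the 56 mm disc, which I could not explain, but the disc seated properly.
  - One rough camera fit put the held cap up to 4 mm off centre. It then went onto the spindle with no measurable contact force.

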